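Lay out the foil roll, then hold the burnishing stick ready over the glass

ROBOT

A 7-joint arm with a two-finger parallel gripper is mounted at the origin on the work surface; the furniture and walls round the work are solid. World frame = base frame: x ahead of the robot, y to its left, z up, the work surface at z = 0. Lengths are in m, angles in rad, forces in N, time in s.
With the tool pointing down it reaches from about 0.425 to 0.925 m from the base axis. Payload 6.8 kg.
Tool frame: the origin (TCP) lies at the very end of the fingers, on their centre line; the grasp point (between the pads) lies 19 mm behind it; z points along the fingers, y is the line along which they close (so a half turn about z gives the same grasp; the last joint's range is limited). The gripper opens to 85 mm and grips with 20 to 120 N. Pads are 22 mm wide; open, the fingers measure 114 mm over their backs; the gripper's body (76 mm by 85 mm) begins 54 mm behind the grasp point. The pads swing forward as they close: fully open they stand 13 mm farther back than shut.
Start: joints at [1.03, 0.477, 0.022, 1.555, -0.011, 1.109, -0.083], TCP at [0.283, -0.613, 0.231] pointing down, gripper open.
Joint ranges: [-2.96, 2.96], [-0.34, 2.1], [-1.41, 1.46], [0.24, 2.44], [-1.37, 4.51], [0.17, 1.92], [-2.96, 2.96]. Speed limits (rad/s): [2.39, 2.39, 3.14, 3.14, 3.14, 3.14, 3.14].

INTERFACE

Orientations are given as a unit quaternion [w, x, y, z].
In Python, from station import bot gives the robot as it stands. The module is installed in compiled form; this text tells all that it offers.
- The arm moves only by the shell command python3 -m jog 'ROWS' [OPENING] [FORCE]. ROWS is JSON, a list of rows, each a list of 4 numbers: the shift along the tool's x, y, z in cm, then the turn about the tool's z in rad. In form: [[x, y, z, spin], ...]. A call has 1 to 20 rows; each row is the pose to reach, as a shift and turn from the pose commanded when the call began, along the tool's axes at that moment; what a row does not reach only later rows make up. A row lasts 1/12 s, in which the tool goes at most 41.7 mm and 7.16 degrees, less where a joint would pass 70% of its speed; a pose out of reach is approached as far as the arm can. A call with a gripper value outside its range is refused whole. OPENING is the closure, from -1 (fully open) to 1 (shut), set as the call begins (- or left out, the last holds). The fingers move at their own pace and stop on an object; FORCE is the grip in N (left out, the last holds). Time passes only in rows, so rows that repeat a pose let the fingers close. It gives the time, the measured TCP pose, the force, the opening and the grip force at its end, in the units of the state.
- bot.get_obs(): the state, without advancing time (a new reading comes with each control period).
- bot.read_camera(name): name is "scene" or "top" or "wrist"; returns a dict with "pixels" (420x560x3 uint8, red, green, blue), "depth" (420x560 float32, m along the optical axis (not along the pixel's ray), 0 where there is no reading), "fovy" (degrees; the focal length in pixels is half the picture's height over the tangent of half this angle, whatever the lens; pixels are square), "cx", "cy" (the principal point, pixels), "distortion" ([k1, k2, p1, p2, k3] as OpenCV has them; the pictures are not rectified), "pose" (4x4, takes a point from camera to world coordinates). Camera axes: x right, y down, z forward; pixel columns grow to the right and rows downward; lengths in m; the calibration is good to about 2 mm. A picture is of the moment at which its call begins.
- bot.hand_in(): hands the job in; it is judged then, once.
The state is a dict: "t": time; "q": joint angles; "joint_vel": joint speeds; "joint_torque": joint torques, N m; "eef_pos": TCP position; "tool_rot": TCP orientation; "contact_force": force on the tool from outside, world axes, zero at the start; "torque": the same for the moment, N m; "gripper_width": opening from 0.0 (shut) to 1.0 (fully open); "grasp_force": force on a finger pad.
Only numpy, scipy, OpenCV 4.12 (cv2) and the standard library are available. Lean on these libraries where they do the work, as an engineer would, in place of code of your own. Each camera call takes 0.05 s, during which the arm holds its last target. There are 200 camera calls.

TASK

Get ready to burnish the small panel of copper-foiled coloured glass on the work board. First slide the copper foil roll up off the hub of the reel stand and lay it flat on the bare end of the board, wholly on the wood beside the glass; set it down, do not drop it. Then draw the wooden burnishing stick out of the tool block, leaving the pen standing in its hole, lean the stick over to about halfway between upright and level, and finish still holding it like that, its low end (the end that stood in the hole) about three centimetres above the middle of the glass, without ever touching the board or the glass with it.

Things in the scene. Friction and masses are not known exactly. Their poses are not given: they have to be found in the camera images.
- reel_stand: Fixed bench stand for foil rolls. Grey round base 92 mm across, 14 mm high; pedestal 42 mm across; steel shoulder disc 50 mm across, its upper face at 38 mm height, on which the roll rests; above it a black upright hub 36 mm across, chamfered top, to 65 mm (brass screw on it to 68 mm). Origin: centre of the underside; z up along the hub's axis.
- hub_top (a point): Point on the hub's axis, 65 mm above the bench: the top of the black hub.
- foil_roll: Flat roll of copper foil, a stiff ring: 60 mm outside, free bore about 42 mm, 10 mm thick, about 90 g. At the start it lies on the stand's shoulder round the hub, with up to 3 mm play on each side. Origin: centre of its underside; z along the ring's axis (up at the start).
- foil_roll_centre (a point): Centre of the foil roll, halfway up its thickness (5 mm above the body's origin).
- tool_block: Fixed dark hardwood block, 56 mm (x) by 124 mm (y) by 60 mm high, with three upright round holes 16 mm wide and 45 mm deep along its own y axis, at y = -36, 0 and +36 mm. The stick stands in the hole at y = -36 mm, a pen in that at +36 mm; the middle one is empty. Origin: centre of the underside; z up.
- fid: Burnishing stick of brown hardwood: round, 142 mm long, 13 mm thick, tapering a little to its ends, 20 g. It stands loose in an outer hole of the block, leaning up to 4 degrees, 97 mm showing, top about 157 mm above the bench. Own y axis: along the stick, up at the start. Origin at mid-length on its skin: the axis line lies 6.5 mm from it along own +z.
- fid_low_end (a point): Low end of the stick, on its axis: the end that stands in the hole.
- fid_top_end (a point): Top end of the stick, on its axis: the end that shows.
- pen: Ball pen, white and blue, 145 mm long and 11 mm thick, standing upright and loose in the other outer hole of the block, about 72 mm from the stick, its top about 160 mm above the bench; it stays there. Its long axis is its own y axis, up at the start.
- work_board: Fixed plywood board, 155 mm (x) by 220 mm (y), top 12 mm above the bench; origin: centre of the underside. Aluminium straightedges, 16 mm wide, 4 mm high, along its +x edge (from x = 59.5 mm) and its -y edge. Panel of four coloured, copper-edged glass pieces fixed on it, 80 (x) by 64 (y) by 4 mm, centre x = 0, y = -55 mm, so it ends at y = -23 mm. Bare wood from there towards +y.
- glass_middle (a point): Middle of the glass panel's upper face, 16 mm above the bench.
- bare_middle (a point): Middle of the bare end of the board, on the wood, 12 mm above the bench (x = -10, y = +46 mm on the board).
- grinder_corner (a point): Far left upper corner of the glass grinder, a blue box with a cream grid lid, 256 mm square and 180 mm high, that stands on the bench between the robot and the right part of the board (the box reaches from this corner towards -x and -y). Two thin upright guard rods at its left side, 40 and 215 mm nearer the robot than this corner, rise to 378 mm.
- sill_edge (a point): A point on the edge of the window sill, 270 mm above the bench, which runs along the left end of the bench; pliers on it, nearer the robot, stick out up to 145 mm over the bench at x below 0.33 m.
Mind the look-alikes: they are no part of the job. Leave any green look-alike of the foil_roll alone.

How it is judged:
By the outcome, as a careful person would: the job done as asked, in the order asked, and still so for the second after the job is handed in, while the arm keeps its last pose, push and grip.
It also fails if it takes over 58 s, if anything falls off the work surface, if the arm or the gripper's body presses on something with over 40 N, if the wrist force passes 120 N, or if a joint passes its speed limit or range.

## Working session

There is one attempt and no reset: what is moved stays moved. The work goes in short steps, Python scripts to look and compute and a shell command to move; the robot and the scene stay as the last step left them, time stands still between calls to the robot, and variables do not carry over. Pictures are saved under pics/ and viewed, at most 10 in all, crops included, and the job is handed in when it is done.

```bash
mkdir -p pics; cat > h.py <<'E'
import numpy as np, cv2
from station import bot
def K(c):
    f=210/np.tan(np.radians(c['fovy'])/2); return np.array([[f,0,c['cx']],[0,f,c['cy']],[0,0,1]])
def rays(c,px):
    u=cv2.undistortPoints(np.array(px,float).reshape(-1,1,2),K(c),np.array(c['distortion'],float)).reshape(-1,2)
    d=np.c_[u,np.ones(len(u))]@c['pose'][:3,:3].T
    return c['pose'][:3,3],d
def onz(c,px,z):
    o,d=rays(c,px); return o+d*((z-o[2])/d[:,2])[:,None]
def dep(c,px):
    o,d=rays(c,px); return o+d*np.array([c['depth'][int(round(v)),int(round(u))] for u,v in px])[:,None]
def cam(n,name=None):
    c=bot.read_camera(n)
    if name: cv2.imwrite('pics/'+name+'.png',c['pixels'][:,:,::-1])
    return c
E
python3 - <<'E'
from h import *
for n in('scene','top'):
    c=cam(n,n+'0'); print(n,c['pose'].round(3).tolist(),c['fovy'],c['distortion'])
s=bot.get_obs(); print(s['tool_rot'],s['eef_pos'],s['t'],s['gripper_width'])
E
```

```text
scene [[0.542, 0.608, -0.58, 1.099], [0.84, -0.408, 0.358, -0.248], [-0.02, -0.681, -0.732, 0.976], [0.0, 0.0, 0.0, 1.0]] 42.52350018840637 [-0.153738  0.        0.        0.        0.      ]
top [[0.029, -0.996, 0.084, 0.394], [-1.0, -0.028, 0.006, 0.15], [-0.004, -0.084, -0.996, 1.211], [0.0, 0.0, 0.0, 1.0]] 52.56542877300351 [0.00345582 0.         0.         0.         0.        ]
[-7.76813859e-04  9.76679128e-01  2.14702625e-01 -2.46941324e-04] [ 0.28286086 -0.61230931  0.23041066] 0.1 1.0024014105713825
```

View pics/scene0.png

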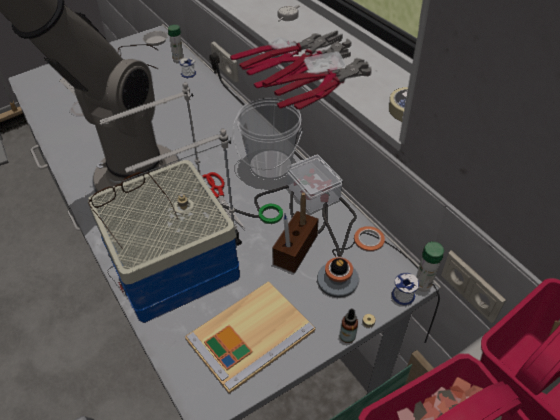

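View pics/top0.png

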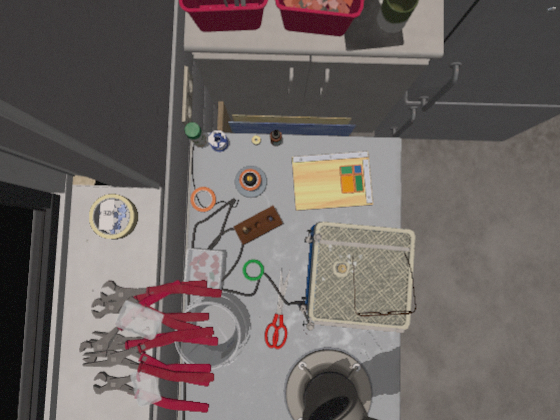

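Scene picture: the copper roll is on the stand's hub at (338,270). The block is at (296,240), with the brown stick at (303,208) and the pen at (287,230). The board is at (250,333), with the glass at (227,345).

Top picture: stand (250,181), block (259,225), board (331,183), glass (352,179).

What could be taken for the roll, by scene pixel:
- Copper ring on the stand (338,270). This is my choice.
- Orange ring flat on the bench (369,238).
- Green ring (271,213).
- Yellow tape (369,320).
- Red scissors (212,184).

For the stick there are two upright candidates: brown (303,208), which I choose, and the white/blue pen (287,230).

```bash
python3 - <<'E'
from h import *
s=cam('scene');t=cam('top')
a=cv2.resize(s['pixels'][180:390,180:400],None,fx=2.6,fy=2.6,interpolation=cv2.INTER_CUBIC)[:, :, ::-1]
b=cv2.resize(t['pixels'][120:260,180:390],None,fx=3.5,fy=3.5,interpolation=cv2.INTER_CUBIC)[:,:,::-1]
cv2.imwrite('pics/cropS.png',a);cv2.imwrite('pics/cropT.png',b)
np.set_printoptions(precision=4,suppress=True)
print('stand/hub top',onz(t,[(250,179)],.065),onz(s,[(338,262)],.065))
print(dep(t,[(250,181),(331,183),(259,225),(352,179),(203,199),(253,213)]))
print(dep(s,[(338,262),(250,333),(227,345),(369,238),(303,195),(287,216)]))
E
```

```text
stand/hub top [[0.5763 0.2305 0.065 ]] [[0.5754 0.2307 0.065 ]]
[[ 0.5711  0.2304  0.0636]
 [ 0.5799  0.0034  0.011 ]
 [ 0.4544  0.2043  0.0136]
 [ 0.593  -0.0561  0.0115]
 [ 0.5248  0.3673  0.0026]
 [ 0.4887  0.223   0.0017]]
[[ 0.576   0.2302  0.066 ]
 [ 0.5899  0.0001  0.0099]
 [ 0.5905 -0.0539  0.0142]
 [ 0.5214  0.3702 -0.0015]
 [ 0.4404  0.2322  0.1529]
 [ 0.3549  0.2479 -0.0008]]
```

View pics/cropS.png

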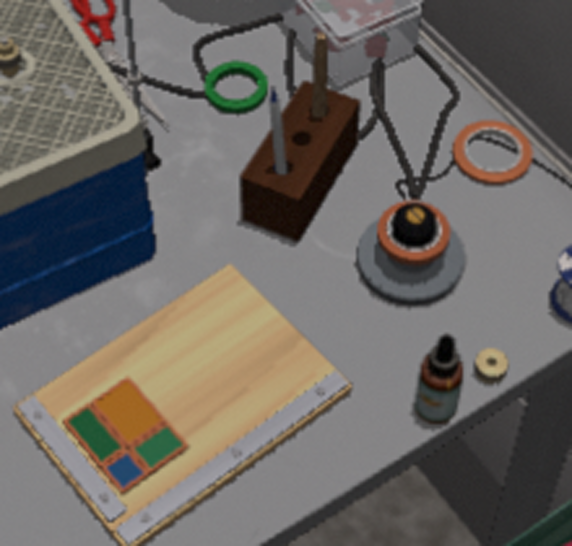

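View pics/cropT.png

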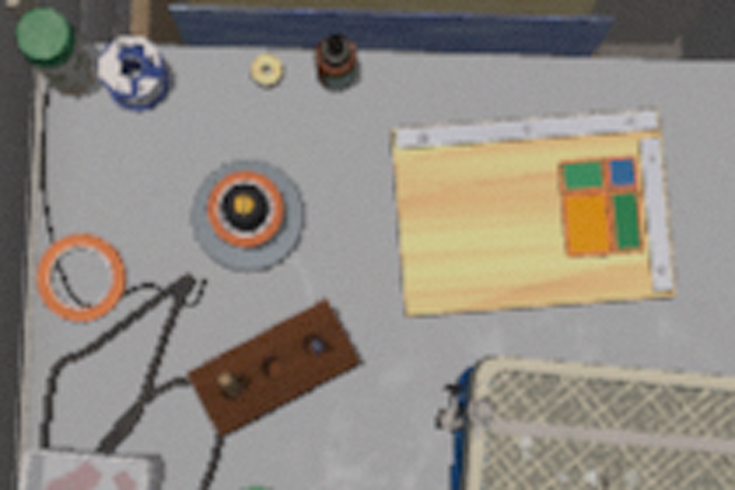

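The top crop confirms the choice. The copper ring round the black hub sits at crop (246,209). The orange look-alike lies on the bench at (81,278) and is bigger. In the block, the brown stick is at (232,384) and the pen at (316,344).

```bash
python3 - <<'E'
from h import *
np.set_printoptions(precision=4,suppress=True)
s=cam('scene');t=cam('top')
T=lambda l:[(180+(x+.5)/3.5-.5,120+(y+.5)/3.5-.5) for x,y in l]
S=lambda l:[(180+(x+.5)/2.6-.5,180+(y+.5)/2.6-.5) for x,y in l]
b=onz(t,T([(326,300),(363,360),(223,434),(188,375)]),.06);print('block',b,b.mean(0))
print('sides',[np.linalg.norm(b[i]-b[(i+1)%4]).round(4) for i in range(4)])
bs=onz(s,S([(359,97),(308,75),(241,178),(296,195)]),.06);print('blockS',bs,bs.mean(0))
w=onz(t,T([(394,128),(659,110),(675,296),(407,316)]),.012);print('board',w,w.mean(0),[np.linalg.norm(w[i]-w[(i+1)%4]).round(4) for i in range(4)])
ws=onz(s,S([(350,388),(128,540),(15,405),(231,266)]),.012);print('boardS',ws,ws.mean(0))
g=onz(t,T([(559,161),(636,156),(641,248),(566,257)]),.016);print('glass',g.mean(0))
g=onz(s,S([(128,378),(187,446),(122,492),(65,422)]),.016);print('glassS',g.mean(0))
for n,c in(('t',t),('s',s)):
    h=cv2.cvtColor(c['pixels'],cv2.COLOR_RGB2HSV)
    m=((h[...,0]<14)&(h[...,1]>120)&(h[...,2]>100)).astype(np.uint8)
    x0,y0,x1,y1=(232,162,270,200) if n=='t' else (318,250,360,288)
    q=np.zeros_like(m);q[y0:y1,x0:x1]=m[y0:y1,x0:x1]
    p=cv2.findNonZero(q);e=cv2.fitEllipse(cv2.convexHull(p));print(n,len(p),e,onz(c,[e[0]],.048))
print('hubtop',onz(t,T([(244,205)]),.068),onz(s,S([(415,215)]),.068))
print('stick top',onz(s,S([(320,37)]),.157),'tip T',onz(t,T([(229,382)]),.157), 'hole',onz(s,S([(317,112)]),.06))
print('pen top',onz(s,S([(274,90)]),.16),'penbase',onz(s,S([(282,170)]),.06))
print('grinder',onz(t,T([(478,362)]),.18),onz(s,S([(143,128)]),.18))
print(dep(s,[(225,135),(187,90)]),dep(t,S([(0,0)])))
E
```

```text
block [[0.5065 0.1664 0.06  ]
 [0.4607 0.1364 0.06  ]
 [0.4005 0.2428 0.06  ]
 [0.4452 0.2715 0.06  ]] [0.4532 0.2043 0.06  ]
sides [np.float64(0.0548), np.float64(0.1222), np.float64(0.0531), np.float64(0.1216)]
blockS [[0.4432 0.2739 0.06  ]
 [0.3961 0.2517 0.06  ]
 [0.4626 0.1376 0.06  ]
 [0.5032 0.1657 0.06  ]] [0.4513 0.2072 0.06  ]
board [[ 0.6539  0.1157  0.012 ]
 [ 0.6748 -0.1004  0.012 ]
 [ 0.5224 -0.1149  0.012 ]
 [ 0.5001  0.1013  0.012 ]] [0.5878 0.0004 0.012 ] [np.float64(0.2171), np.float64(0.1531), np.float64(0.2173), np.float64(0.1545)]
boardS [[ 0.6555  0.114   0.012 ]
 [ 0.6708 -0.096   0.012 ]
 [ 0.5241 -0.1141  0.012 ]
 [ 0.5045  0.0994  0.012 ]] [0.5887 0.0008 0.012 ]
glass [ 0.5941 -0.053   0.016 ]
glassS [ 0.5954 -0.0545  0.016 ]
t 118 ((249.77162170410156, 179.36209106445312), (20.603878021240234, 21.186906814575195), 147.60369873046875) [[0.578  0.2323 0.048 ]]
s 155 ((338.6374206542969, 268.3791809082031), (21.842220306396484, 27.340517044067383), 98.15424346923828) [[0.5802 0.2303 0.048 ]]
hubtop [[0.578  0.2321 0.068 ]] [[0.5795 0.2308 0.068 ]]
stick top [[0.4407 0.2313 0.157 ]] tip T [[0.4368 0.232  0.157 ]] hole [[0.4371 0.233  0.06  ]]
pen top [[0.4713 0.1655 0.16  ]] penbase [[0.4745 0.171  0.06  ]]
grinder [[0.4546 0.0581 0.18  ]] [[0.464  0.0517 0.18  ]]
[[0.418  0.0745 0.3742]
 [0.2504 0.0817 0.3733]] [[0.5639 0.4138 0.099 ]]
```

Both views agree on the measurements:

| Thing | Position (m) |
|---|---|
| Roll | (.579,.2315) |
| Stick | (.437,.232) |
| Pen | (.473,.17) |
| Board | (.588,.0005) |
| Glass | (.595,-.054) |
| Rods | (.418,.075), (.25,.08) |

The heights and sizes fit too. I'll rise and go around the far side of the grinder first.

```bash
python3 -m jog '[[10,-2,-4,0],[20,-4,-8,0],[30,-5,-8,0],[38,-6,-8,0],[38,-6,-8,0],[38,-6,-8,0],[38,-6,-8,0],[38,-6,-8,0],[38,-6,-8,0],[38,-6,-8,0],[38,-6,-8,0],[40,-10,-8,-0.1],[42,-14,-8,-0.2],[44,-18,-8,-0.3],[46,-22,-8,-0.4],[48,-26,-8,-0.5],[50,-30,-8,-0.6],[52,-34,-8,-0.7],[53,-37,-8,-0.8],[53,-37,-8,-0.8]]' -1
python3 - <<'E'
from h import *
s=bot.get_obs();print(s['q'],s['eef_pos'],s['tool_rot'])
E
```

```text
t: 1.97
eef_pos: [0.6083, -0.0465, 0.3117]
tool_rot: [-0.001, 0.812, 0.584, 0.001]
contact_force: [-0.1, 1.0, -0.4]
gripper_width: 1.003
grasp_force: 0.0
[ 0.24066715  0.33048483 -0.34357343  1.60016969  0.11240459  1.23048005
 -0.44764509] [ 0.60832645 -0.0464527   0.31167331] [-0.00141618  0.8120149   0.58363388  0.00113514]
```

```bash
cat >> h.py <<'E'
from scipy.spatial.transform import Rotation as R
def go(p,yaw=None):
    s=bot.get_obs();q=s['tool_rot'];r=R.from_quat([q[1],q[2],q[3],q[0]]).as_matrix()
    a=np.degrees(np.arctan2(r[1,1],r[0,1]))
    print('cm',(r.T@(np.array(p)-s['eef_pos'])*100).round(2),'tool y deg',a.round(1),'spin',None if yaw is None else round(np.radians(a-yaw),3),'pos',s['eef_pos'].round(4),'t',s['t'])
E
python3 -c "
from h import *
go([.579,.2315,.15],15)"
```

```text
cm [ 25.35 -11.62  16.27] tool y deg -18.6 spin -0.586 pos [ 0.6083 -0.0465  0.3117] t 1.9667
```

```bash
python3 -m jog '[[4,-2,0,-0.1],[8,-4,0,-0.2],[12,-5.5,0,-0.3],[16,-7,2,-0.4],[20,-9,5,-0.5],[23,-10.5,8,-0.586],[25.3,-11.6,12,-0.586],[25.3,-11.6,16,-0.586],[25.3,-11.6,16,-0.586],[25.3,-11.6,16,-0.586],[25.3,-11.6,16,-0.586],[25.3,-11.6,16,-0.586]]'
python3 -c "
from h import *
go([.579,.2315,.035],15)
c=cam('wrist','w1');print(c['pose'].round(3))
h=cv2.cvtColor(c['pixels'],cv2.COLOR_RGB2HSV)
m=((h[...,0]<14)&(h[...,1]>120)&(h[...,2]>100)).astype(np.uint8)
n,l,st,ce=cv2.connectedComponentsWithStats(m)
for i in range(1,n):
    if st[i,4]>200:
        p=cv2.findNonZero((l==i).astype(np.uint8));e=cv2.fitEllipse(cv2.convexHull(p));print(st[i],e,onz(c,[e[0]],.048))
"
```

```text
t: 2.97
eef_pos: [0.585, 0.2215, 0.153]
tool_rot: [0.001, 0.615, 0.789, 0.001]
contact_force: [-0.2, -0.0, -0.0]
gripper_width: 1.001
grasp_force: 0.0
cm [ 1.12 -0.37 11.8 ] tool y deg 14.1 spin -0.016 pos [0.585  0.2215 0.153 ] t 2.9667
[[ 0.97   0.234  0.071  0.567]
 [ 0.244 -0.931 -0.272  0.291]
 [ 0.003  0.281 -0.96   0.296]
 [ 0.     0.     0.     1.   ]]
[ 198    0   94   41 1425] ((244.68858337402344, -8.085382461547852), (94.40604400634766, 98.2183609008789), 170.22442626953125) [[0.53128108 0.35546793 0.048     ]]
[  67   94   87  171 2702] ((113.40120697021484, 189.9873809814453), (20.38493537902832, 225.8955078125), 156.5876922607422) [[0.46782635 0.20793657 0.048     ]]
[ 230  150   83   82 2096] ((271.15472412109375, 190.9276885986328), (81.84812927246094, 82.8863754272461), 84.49348449707031) [[0.57843156 0.23477229 0.048     ]]
```

View pics/w1.png

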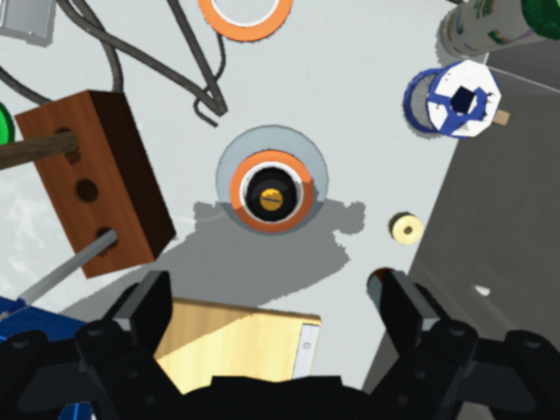

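Wrist picture: the copper roll is round the hub at (271,191), with the screw at (271,199). The stick's hole is at (65,140) and the pen's hole at (105,237). I'll use (.5785,.233) for the roll and descend.

```bash
python3 -m jog '[[1.26,-0.4,4,0],[1.26,-0.4,8,0],[1.26,-0.4,10,0],[1.26,-0.4,11,0],[1.26,-0.4,11.7,0],[1.26,-0.4,11.7,0],[1.26,-0.4,11.7,0],[1.26,-0.4,11.7,0]]'
python3 -c "
from h import *
go([.5785,.233,.0355],15)
c=cam('wrist')
h=cv2.cvtColor(c['pixels'],cv2.COLOR_RGB2HSV)
np.set_printoptions(precision=4,suppress=True)
m=((h[...,0]<14)&(h[...,1]>120)&(h[...,2]>100)).astype(np.uint8)
n,l,st,ce=cv2.connectedComponentsWithStats(m)
for i in range(1,n):
    if st[i,4]>800:
        p=cv2.findNonZero((l==i).astype(np.uint8));e=cv2.fitEllipse(cv2.convexHull(p));print(st[i],e,onz(c,[e[0]],.048))
"
```

```text
t: 3.68
eef_pos: [0.5781, 0.2342, 0.0364]
tool_rot: [0.001, 0.614, 0.789, 0.001]
contact_force: [0.3, -0.1, -0.9]
gripper_width: 1.0
grasp_force: 0.0
cm [-0.13  0.01  0.09] tool y deg 14.2 spin -0.014 pos [0.5781 0.2342 0.0364] t 3.6833
[ 175    0  118   28 2255] ((234.90187072753906, -32.247337341308594), (119.23799896240234, 139.89393615722656), 84.02413940429688) [[0.5362 0.3443 0.048 ]]
[ 206  221  144  130 5437] ((276.9400634765625, 285.9972229003906), (129.9017333984375, 144.06524658203125), 91.59639739990234) [[0.578  0.2358 0.048 ]]
```

```bash
python3 -m jog '[[0,0,0.05,0],[0,0,0.05,0],[0,0,0.05,0],[0,0,0.05,0],[0,0,0.05,0],[0,0,0.05,0],[0,0,0.05,0],[0,0,0.05,0],[0,0,0.05,0],[0,0,0.05,0]]' 1 30
```

```text
t: 4.57
eef_pos: [0.577, 0.2339, 0.0349]
tool_rot: [0.0, 0.614, 0.789, 0.0]
contact_force: [-1.6, -2.0, 6.2]
gripper_width: 0.683
grasp_force: 31.3
```

```bash
python3 -m jog '[[0,0,-0.5,0],[0,0,-1,0],[0,0,-1.5,0],[0,0,-2,0],[0,0,-2.5,0],[0,0,-3,0],[0,0,-4,0],[0,0,-5,0],[0,0,-7,0],[0,0,-9,0],[0,0,-9,0],[0,0,-9,0]]'
python3 -c "
from h import *
go([.6,.027,.12],10)
c=cam('wrist','w2');s=cam('scene')
a=np.hstack([cv2.resize(c['pixels'],(400,300)),cv2.resize(s['pixels'][150:350,220:440],(400,364))[:300]])
cv2.imwrite('pics/w2.png',a[:,:,::-1])"
```

```text
t: 5.57
eef_pos: [0.5775, 0.2343, 0.1257]
tool_rot: [0.001, 0.614, 0.789, 0.001]
contact_force: [-0.6, -0.8, -1.5]
gripper_width: 0.683
grasp_force: 32.5
cm [-20.65  -2.91   0.55] tool y deg 14.2 spin 0.073 pos [0.5775 0.2343 0.1257] t 5.5667
```

View pics/w2.png

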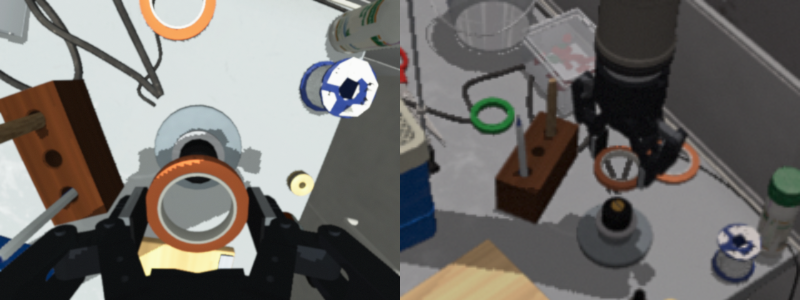

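The picture shows the roll held level between the fingers, at about (197,203) in the left half, and clear of the hub. I'll carry it to the board at a safe height.

```bash
python3 -m jog '[[-1,0,-4,0],[-4,-0.5,-8,0.03],[-8,-1,-9,0.07],[-12,-2,-9,0.07],[-16,-2.5,-9,0.07],[-20.6,-2.9,-9,0.07],[-20.6,-2.9,-9,0.07],[-20.6,-2.9,-6,0.07],[-20.6,-2.9,-2,0.07],[-20.6,-2.9,2,0.07],[-20.6,-2.9,5,0.07],[-20.6,-2.9,5,0.07],[-20.6,-2.9,5,0.07],[-20.6,-2.9,5,0.07]]'
python3 -c "
from h import *
go([.6,.027,.012],10)
c=cam('wrist');s=cam('scene')
a=np.hstack([cv2.resize(c['pixels'],(400,300)),cv2.resize(s['pixels'][60:360,60:360],(400,400))[:300]])
cv2.imwrite('pics/w3.png',a[:,:,::-1])"
```

```text
t: 6.83
eef_pos: [0.6, 0.0275, 0.0751]
tool_rot: [0.0, 0.641, 0.767, 0.001]
contact_force: [0.1, 0.9, -0.5]
gripper_width: 0.681
grasp_force: 33.1
cm [-0.05 -0.02  6.31] tool y deg 10.2 spin 0.004 pos [0.6    0.0275 0.0751] t 6.8333
```

View pics/w3.png

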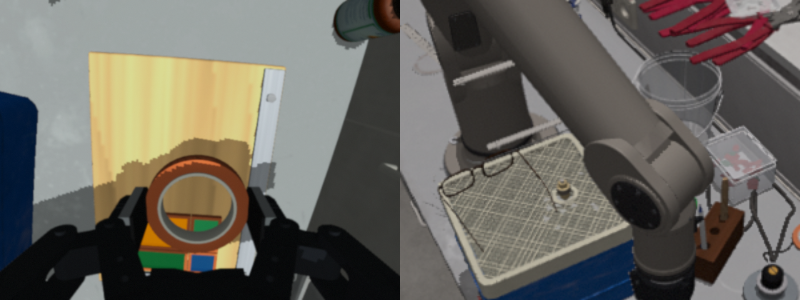

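The roll hangs above the wood, just left of the glass. The forearm lies over the guard rods, so I'll check that clearance before going lower.

```bash
python3 - <<'E'
from h import *
np.set_printoptions(precision=3,suppress=True)
s=cam('scene');t=cam('top')
print('bar',dep(s,[(130,167),(150,160),(165,155),(175,151)]))
P=[(x,y) for y in (120,150,170) for x in range(150,290,10)]
for p,q in zip(P,dep(s,P)): print(p,q)
print(bot.get_obs()['q'].round(3) if hasattr(bot.get_obs()['q'],'round') else bot.get_obs()['q'])
E
```

```text
bar [[ 0.396 -0.099  0.371]
 [ 0.401 -0.064  0.372]
 [ 0.403 -0.036  0.371]
 [ 0.405 -0.018  0.373]]
(150, 120) [0.062 0.049 0.195]
(160, 120) [ 0.503 -0.063  0.521]
(170, 120) [ 0.518 -0.054  0.526]
(180, 120) [ 0.528 -0.043  0.528]
(190, 120) [ 0.535 -0.032  0.528]
(200, 120) [ 0.542 -0.02   0.527]
(210, 120) [ 0.547 -0.007  0.524]
(220, 120) [0.547 0.008 0.518]
(230, 120) [0.54  0.027 0.505]
(240, 120) [0.126 0.259 0.143]
(250, 120) [0.106 0.299 0.114]
(260, 120) [0.108 0.328 0.102]
(270, 120) [0.122 0.35  0.101]
(280, 120) [0.137 0.372 0.101]
(150, 150) [0.055 0.034 0.103]
(160, 150) [-0.039  0.087  0.011]
(170, 150) [-0.02   0.11   0.014]
(180, 150) [ 0.407 -0.009  0.372]
(190, 150) [ 0.547 -0.043  0.488]
(200, 150) [ 0.558 -0.033  0.49 ]
(210, 150) [ 0.568 -0.022  0.492]
(220, 150) [ 0.576 -0.01   0.491]
(230, 150) [0.581 0.002 0.489]
(240, 150) [0.581 0.018 0.481]
(250, 150) [0.582 0.034 0.475]
(260, 150) [0.582 0.05  0.467]
(270, 150) [0.584 0.066 0.46 ]
(280, 150) [0.245 0.301 0.107]
(150, 170) [ 0.42  -0.073  0.368]
(160, 170) [0.221 0.001 0.178]
(170, 170) [0.234 0.019 0.179]
(180, 170) [0.245 0.038 0.177]
(190, 170) [0.258 0.056 0.178]
(200, 170) [ 0.561 -0.039  0.458]
(210, 170) [ 0.578 -0.03   0.466]
(220, 170) [ 0.594 -0.022  0.474]
(230, 170) [ 0.598 -0.009  0.471]
(240, 170) [0.6   0.006 0.464]
(250, 170) [0.604 0.019 0.461]
(260, 170) [0.596 0.04  0.443]
(270, 170) [0.603 0.053 0.443]
(280, 170) [0.61  0.066 0.441]
[ 0.162  0.574 -0.413  1.84   0.314  0.788 -0.237]
```

```bash
python3 -m jog '[[0,0,2,0],[0,0,3.5,0],[0,0,5,0],[0,0,5.6,0],[0,0,5.9,0],[0,0,6.1,0],[0,0,6.2,0],[0,0,6.2,0],[0,0,6.2,0]]'; python3 -m jog '[[0,0,0.1,0],[0,0,0.2,0],[0,0,0.3,0],[0,0,0.3,0],[0,0,0.3,0]]'
```

```text
t: 7.78
eef_pos: [0.5996, 0.027, 0.0126]
tool_rot: [0.0, 0.641, 0.767, 0.0]
contact_force: [-0.4, 0.3, -0.5]
gripper_width: 0.678
grasp_force: 33.1
t: 8.2
eef_pos: [0.5992, 0.0269, 0.009]
tool_rot: [0.0, 0.642, 0.767, 0.0]
contact_force: [-0.8, -0.6, 1.6]
gripper_width: 0.681
grasp_force: 33.3
```

```bash
python3 -m jog '[[0,0,0.05,0],[0,0,0.1,0],[0,0,0.1,0],[0,0,0.1,0]]'
```

```text
t: 8.53
eef_pos: [0.5992, 0.0269, 0.0089]
tool_rot: [0.0, 0.641, 0.767, -0.0]
contact_force: [-3.6, -0.9, 11.3]
gripper_width: 0.682
grasp_force: 34.1
```

The roll is firmly down on the wood, so I'll open and rise straight up.

```bash
python3 -m jog '[[0,0,-0.05,0],[0,0,-0.05,0],[0,0,-0.05,0],[0,0,-0.05,0],[0,0,-0.05,0],[0,0,-0.05,0],[0,0,-0.05,0],[0,0,-2,0],[0,0,-5,0],[0,0,-9,0],[0,0,-13,0],[0,0,-17,0],[0,0,-21,0],[0,0,-21,0],[0,0,-21,0]]' -1
python3 -c "
from h import *
go([.437,.232,.24],30)
c=cam('wrist','w4')
np.set_printoptions(precision=4,suppress=True)
h=cv2.cvtColor(c['pixels'],cv2.COLOR_RGB2HSV)
m=((h[...,0]<14)&(h[...,1]>120)&(h[...,2]>100)).astype(np.uint8)
n,l,st,ce=cv2.connectedComponentsWithStats(m)
for i in range(1,n):
    if st[i,4]>800:
        p=cv2.findNonZero((l==i).astype(np.uint8));e=cv2.fitEllipse(cv2.convexHull(p));print(st[i],e,onz(c,[e[0]],.02),dep(c,[(e[0][0]+e[1][0]*.42,e[0][1]),(e[0][0]-e[1][0]*.42,e[0][1]),(e[0][0],e[0][1]+e[1][0]*.42),(e[0][0],e[0][1]-e[1][0]*.42)]))
"
```

```text
t: 9.78
eef_pos: [0.6007, 0.0273, 0.2208]
tool_rot: [0.002, 0.642, 0.767, 0.002]
contact_force: [-0.2, 0.3, -0.5]
gripper_width: 1.0
grasp_force: 0.0
cm [ 23.04 -12.48  -2.02] tool y deg 10.2 spin -0.346 pos [0.6007 0.0273 0.2208] t 9.7833
[ 244  154   60   60 1065] ((273.21966552734375, 183.57022094726562), (59.66447067260742, 60.06956481933594), 35.43305206298828) [[0.5993 0.0267 0.02  ]] [[0.6233 0.0313 0.0216]
 [0.5751 0.0228 0.0219]
 [0.6037 0.0019 0.0216]
 [0.5949 0.051  0.0206]]
[218 224  78  60 801] ((258.219482421875, 248.71017456054688), (71.57599639892578, 89.83897399902344), 109.7778549194336) [[ 0.596  -0.0437  0.02  ]] [[ 0.6271 -0.0396  0.0165]
 [ 0.5651 -0.0507  0.0166]
 [ 0.6018 -0.0797  0.0161]
 [ 0.5908 -0.0142  0.0116]]
```

View pics/w4.png

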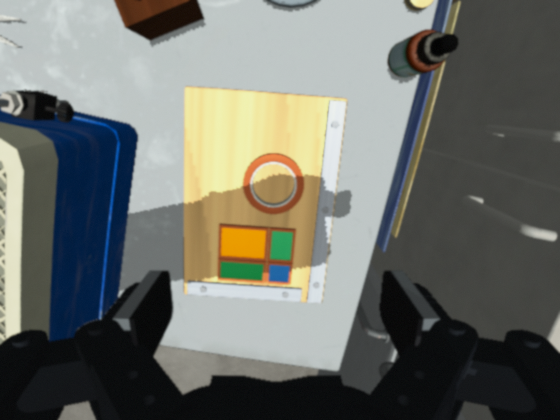

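The picture shows the roll flat on the wood at (273,184). Its depth points read z ≈ .022, and it lies clear of the glass edge (row 225) and the straightedge. Now for the stick.

```bash
python3 -m jog '[[4,0,-1,0],[8,0,-2,-0.05],[12,0,-2,-0.1],[16,0,-2,-0.15],[18,-2,-2,-0.2],[20,-5,-2,-0.25],[21.5,-8.5,-2,-0.3],[23,-12.5,-2,-0.346],[23,-12.5,-2,-0.346],[23,-12.5,-2,-0.346],[23,-12.5,-2,-0.346]]'
python3 - <<'E'
from h import *
np.set_printoptions(precision=4,suppress=True)
c=cam('wrist','w5');go([.437,.232,.12],30);print(bot.get_obs()['q'])
E
```

```text
t: 10.75
eef_pos: [0.4352, 0.2305, 0.2368]
tool_rot: [-0.0, 0.5, 0.866, -0.001]
contact_force: [1.1, -0.4, 0.0]
gripper_width: 1.002
grasp_force: 0.0
cm [ 0.08  0.18 11.7 ] tool y deg 29.9 spin -0.001 pos [0.4359 0.2304 0.237 ] t 10.8
[-0.0269  0.2358 -0.6704  1.9372  0.1702  1.0259 -0.2504]
```

View pics/w5.png

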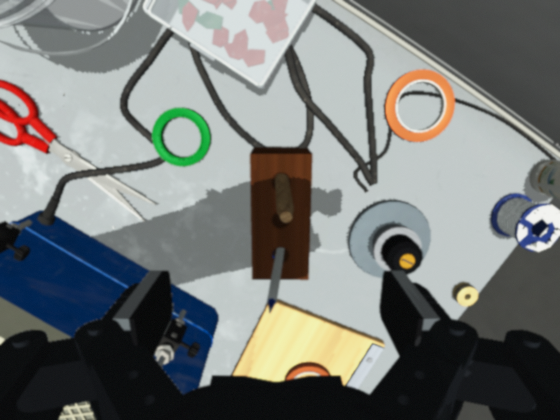

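```bash
python3 - <<'E'
from h import *
np.set_printoptions(precision=4,suppress=True)
c=cam('wrist')
h=cv2.cvtColor(c['pixels'],cv2.COLOR_RGB2HSV)
print('top',onz(c,[(287,215)],.157),'hole',onz(c,[(282,181)],.06),'pen top',onz(c,[(272,302)],.16),'pen hole',onz(c,[(278,256)],.06))
print('block',onz(c,[(251,152),(311,152),(309,278),(252,278)],.06))
print(dep(c,[(286,213),(300,160)]))
go(.73*onz(c,[(287,215)],.157)[0]*[1,1,0]+.27*onz(c,[(282,181)],.06)[0]*[1,1,0]+[0,0,.111],30)
E
```

```text
top [[0.4401 0.2377 0.157 ]] hole [[0.4371 0.2394 0.06  ]] pen top [[0.4627 0.1786 0.16  ]] pen hole [[0.471  0.1736 0.06  ]]
block [[0.3999 0.2484 0.06  ]
 [0.4462 0.2751 0.06  ]
 [0.5094 0.1685 0.06  ]
 [0.4605 0.1403 0.06  ]]
[[0.4389 0.2384 0.1565]
 [0.4414 0.2641 0.06  ]]
cm [ 0.51  0.66 12.61] tool y deg 29.9 spin -0.002 pos [0.4363 0.2304 0.2371] t 10.85
```

```bash
python3 -m jog '[[0.25,0.45,3,0],[0.25,0.45,6,0],[0.25,0.45,9,0],[0.25,0.45,11,0],[0.25,0.45,12.6,0],[0.25,0.45,12.6,0],[0.25,0.45,12.6,0],[0.25,0.45,12.6,0]]'; python3 -m jog '[[0,0,0,0],[0,0,0,0],[0,0,0,0],[0,0,0,0],[0,0,0,0],[0,0,0,0],[0,0,0,0],[0,0,0,0],[0,0,0,0],[0,0,0,0],[0,0,0,0],[0,0,0,0]]' 1 20
```

```text
t: 11.52
eef_pos: [0.4389, 0.2359, 0.1124]
tool_rot: [0.0, 0.5, 0.866, 0.001]
contact_force: [-0.0, 0.2, 1.4]
gripper_width: 0.998
grasp_force: 0.0
t: 12.52
eef_pos: [0.438, 0.2356, 0.1118]
tool_rot: [0.0, 0.5, 0.866, 0.0]
contact_force: [1.0, -0.6, 1.0]
gripper_width: 0.135
grasp_force: 23.1
```

```bash
python3 -m jog '[[0,0,-2,0],[0,0,-4,0],[0,0,-6,0],[0,0,-7.5,0],[0,0,-7.5,0],[0,1,-7.5,-0.12],[0,2,-7.5,-0.24],[0,3,-7.5,-0.36],[0,4,-7.5,-0.48],[0,4.8,-7.5,-0.6],[0,4.8,-7.5,-0.72],[0,4.8,-7.5,-0.84],[0,4.8,-7.5,-0.96],[0,4.8,-7.5,-1.08],[0,4.8,-7.5,-1.2],[0,4.8,-7.5,-1.32],[0,4.8,-7.5,-1.44],[0,4.8,-7.5,-1.571],[0,4.8,-7.5,-1.571],[0,4.8,-7.5,-1.571]]'
python3 - <<'E'
from h import *
c=cam('wrist');s=cam('scene');go([.4797,.2596,.112],120);print(bot.get_obs()['q'],bot.get_obs()['grasp_force'])
a=np.hstack([cv2.resize(c['pixels'],(400,300)),cv2.resize(s['pixels'][120:300,220:400],(400,400))[:380][40:340]])
cv2.imwrite('pics/w6.png',a[:,:,::-1])
E
```

```text
t: 14.18
eef_pos: [0.4792, 0.2593, 0.186]
tool_rot: [-0.001, -0.258, 0.966, 0.0]
contact_force: [-0.3, -0.3, -0.9]
gripper_width: 0.137
grasp_force: 23.0
cm [-0.05 -0.01  7.44] tool y deg 119.8 spin -0.003 pos [0.4793 0.2595 0.1864] t 14.2833
[ 0.14144243  0.48564536 -0.96983656  1.86561173  0.46343259  1.03671153
  1.07230947] 23.006558543784195
```

View pics/w6.png

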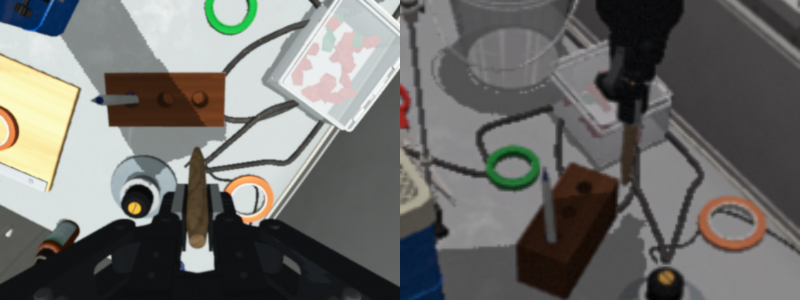

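The stick is out, and the pen still stands in its hole (left view (105,100), right view (548,205)). Next I'll lower the stick beside the block and push it against the block's top edge so it pivots between the pads.

```bash
python3 -m jog '[[0,0,2.5,0],[0,0,5,0],[0,0,6.5,0],[0,0,7.2,0],[0,0,7.2,0],[0,0,7.2,0]]'; python3 -m jog '[[0.6,0,0,0],[1.2,0,0,0],[1.8,0,0,0],[2.2,0,0,0],[2.6,0,0,0],[3,0,0,0],[3.4,0,0,0],[3.8,0,0,0],[4,0,0,0],[4,0,0,0]]'; python3 -m jog '[[0.4,0,0,0],[0.8,0,0,0],[1.2,0,0,0],[1.6,0,0,0],[2,0,0,0],[2.4,0,0,0],[2.4,0,0,0]]'
python3 - <<'E'
from h import *
c=cam('wrist');s=cam('scene')
a=np.hstack([cv2.resize(c['pixels'],(400,300)),cv2.resize(s['pixels'][120:300,220:400],(400,400))[:380][40:340]])
cv2.imwrite('pics/w7.png',a[:,:,::-1])
E
```

```text
t: 14.78
eef_pos: [0.4796, 0.2601, 0.1152]
tool_rot: [0.0, -0.259, 0.966, 0.0]
contact_force: [0.4, 0.4, 0.1]
gripper_width: 0.134
grasp_force: 23.0
t: 15.62
eef_pos: [0.4444, 0.2392, 0.1147]
tool_rot: [-0.0, -0.259, 0.966, -0.0]
contact_force: [2.8, 1.4, 0.6]
gripper_width: 0.131
grasp_force: 23.3
t: 16.2
eef_pos: [0.423, 0.2269, 0.1148]
tool_rot: [-0.001, -0.259, 0.966, -0.001]
contact_force: [1.0, 1.0, 2.7]
gripper_width: 0.135
grasp_force: 23.4
```

View pics/w7.png

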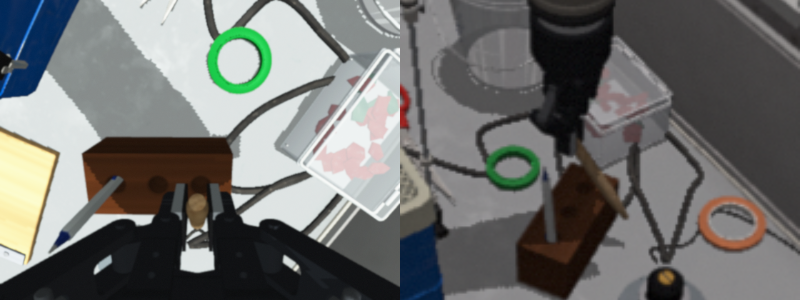

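The stick is pivoting as planned: the right view shows it inclined from (575,145) to (625,215), with the pen undisturbed. I'll continue by about 1.9 cm.

```bash
python3 -m jog '[[0.4,0,0,0],[0.8,0,0,0],[1.2,0,0,0],[1.6,0,0,0],[1.9,0,0,0],[1.9,0,0,0],[1.9,0,0,0]]'
python3 - <<'E'
from h import *
np.set_printoptions(precision=4,suppress=True)
s=cam('scene');o=bot.get_obs();print(o['eef_pos'])
h=cv2.cvtColor(s['pixels'],cv2.COLOR_RGB2HSV)
# stick plane: vertical plane through grasp, along tool x
q=o['tool_rot'];r=R.from_quat([q[1],q[2],q[3],q[0]]).as_matrix();g=np.array(o['eef_pos'])-.019*r[:,2]
n=r[:,1]
x0,y0,x1,y1=285,165,325,240
sub=h[y0:y1,x0:x1];m=((sub[...,0]>8)&(sub[...,0]<25)&(sub[...,1]>50)&(sub[...,2]>75)).astype(np.uint8)
k,l,st,ce=cv2.connectedComponentsWithStats(m)
i=1+np.argmax(st[1:,4]);print(st[i])
p=cv2.findNonZero((l==i).astype(np.uint8)).reshape(-1,2)+[x0,y0]
oo,d=rays(s,p);P=oo+d*((n@(g-oo))/(d@n))[:,None]
ux=(P-g)@r[:,0];uz=P[:,2]-g[2]
vx,vy,a,b=cv2.fitLine(np.c_[ux,uz].astype(np.float32),2,0,.01,.01).ravel();print('lean from vertical',np.degrees(np.arctan2(abs(vx),abs(vy))),'line at',a,b,'offset of line from g',(a*vy-b*vx))
t=ux*vx+uz*vy;j=[t.argmin(),t.argmax()];print('ends',np.c_[ux,uz][j],P[j],p[j])
v=s['pixels'].copy();v[p[:,1],p[:,0]]=[255,0,255]
a=np.hstack([cv2.resize(s['pixels'][140:260,240:360],(400,400)),cv2.resize(v[140:260,240:360],(400,400))]);cv2.imwrite('pics/s8.png',a[:,:,::-1])
E
```

```text
t: 16.88
eef_pos: [0.4071, 0.2176, 0.1147]
tool_rot: [-0.0, -0.259, 0.966, -0.0]
contact_force: [0.1, 0.5, 2.1]
gripper_width: 0.136
grasp_force: 22.9
[0.4073 0.2177 0.1147]
[ 16  44  20  24 100]
lean from vertical 42.940277 line at -0.051675595 -0.05438942 offset of line from g -0.0007778369
ends [[-0.0765 -0.0857]
 [-0.0327 -0.03  ]] [[0.4735 0.256  0.048 ]
 [0.4356 0.2341 0.1037]] [[319 232]
 [302 209]]
```

View pics/s8.png

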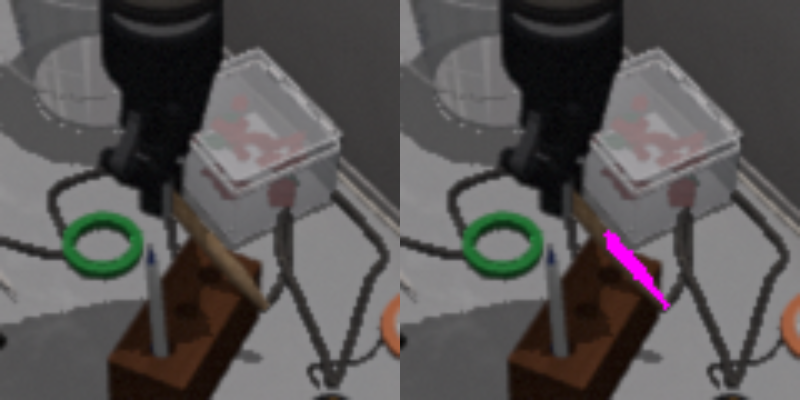

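The stick now leans about 43–45° in the grip, with its low end near (−78,−83) mm from the grasp point. I'll firm the grip, lift, and carry it out to the board while turning.

```bash
python3 -m jog '[[0,0,0,0],[0,0,0,0],[0,0,-1,0],[0,0,-3,0],[0,0,-6,0],[0,0,-9,0],[0,0,-12,0],[0,0,-15,0],[-2,-1.5,-15,0],[-5,-3,-15,0.1],[-8,-5,-15,0.2],[-11,-7,-15,0.3],[-13.7,-8.8,-15,0.4],[-13.7,-8.8,-15,0.5],[-13.7,-8.8,-15,0.6],[-13.7,-8.8,-15,0.7],[-13.7,-8.8,-15,0.8]]' - 50
python3 -c "
from h import *
go([.60,.06,.25],0)"
```

```text
t: 18.35
eef_pos: [0.5696, 0.2104, 0.2648]
tool_rot: [-0.001, 0.14, 0.99, -0.0]
contact_force: [-0.1, -0.2, 0.3]
gripper_width: 0.123
grasp_force: 49.8
cm [ -7.09 -13.61   1.47] tool y deg 73.9 spin 1.29 pos [0.5696 0.2104 0.2648] t 18.35
```

```bash
python3 -m jog '[[-1,-2,0,0.1],[-2,-4,0,0.2],[-3,-6,0,0.3],[-4,-8,0,0.4],[-5,-10,0,0.5],[-6,-12,0,0.6],[-7.1,-13.6,0,0.7],[-7.1,-13.6,0,0.8],[-7.1,-13.6,0,0.9],[-7.1,-13.6,0,1],[-7.1,-13.6,0,1.1],[-7.1,-13.6,0,1.2],[-7.1,-13.6,0,1.29],[-7.1,-13.6,0,1.29],[-7.1,-13.6,0,1.29]]'
cat > m.py <<'E'
from h import *
np.set_printoptions(precision=4,suppress=True)
s=cam('scene');t=cam('top');o=bot.get_obs()
q=o['tool_rot'];r=R.from_quat([q[1],q[2],q[3],q[0]]).as_matrix();g=np.array(o['eef_pos'])-.019*r[:,2]
n=r[:,1]
def prj(c,P): return cv2.projectPoints(np.array(P),cv2.Rodrigues(np.linalg.inv(c['pose'])[:3,:3])[0],np.linalg.inv(c['pose'])[:3,3],K(c),np.array(c['distortion'],float))[0].reshape(-1,2)
lo=g+r[:,0]*-.08+[0,0,-.082];go(g+[0,0,-.019],0)
ps,pt=prj(s,[g,lo]),prj(t,[g,lo]);print('predicted low',lo,'px',ps,pt)
a=[]
for c,p in((s,ps),(t,pt)):
    x,y=p.mean(0).astype(int);a.append(cv2.resize(c['pixels'][y-50:y+50,x-50:x+50],(400,400),interpolation=cv2.INTER_CUBIC));print('crop origin',x-50,y-50,'x4')
cv2.imwrite('pics/%s.png'%__import__('sys').argv[1],np.hstack(a)[:,:,::-1])
E
python3 m.py s9
```

```text
t: 19.6
eef_pos: [0.601, 0.0605, 0.265]
tool_rot: [-0.0, 0.704, 0.71, -0.0]
contact_force: [0.9, 0.9, 0.1]
gripper_width: 0.125
grasp_force: 49.8
cm [-0.  0. -0.] tool y deg 0.4 spin 0.008 pos [0.6012 0.0604 0.2649] t 19.7
predicted low [ 0.6019 -0.0196  0.2019] px [[275.5658 237.26  ]
 [238.0349 287.3636]] [[320.8054 154.2211]
 [350.6651 162.2924]]
crop origin 206 212 x4
crop origin 285 108 x4
```

View pics/s9.png

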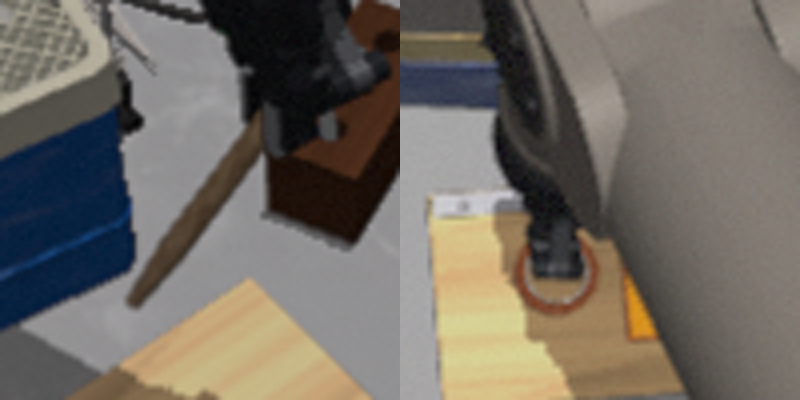

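In the scene half, the low end shows at crop (135,303), which is pixel (239.4,287.3). That is about 1 px from the predicted position, so lean and length hold. Now I'll work out the last move.

```bash
python3 - <<'E'
from h import *
np.set_printoptions(precision=4,suppress=True)
s=cam('scene');o=bot.get_obs()
q=o['tool_rot'];r=R.from_quat([q[1],q[2],q[3],q[0]]).as_matrix();g=np.array(o['eef_pos'])-.019*r[:,2];n=r[:,1]
oo,d=rays(s,[(239.4,287.3),(258,260)]);P=oo+d*((n@(g-oo))/(d@n))[:,None];print(P,P-g,'dist',np.linalg.norm(P[0]-g))
v=P[0]-g;print('lean',np.degrees(np.arctan2(np.hypot(v[0],v[1]),-v[2])), dep(s,[(240,286),(258,260)]))
tgt=np.array([.5945,-.0535,.046]);go(np.array(o['eef_pos'])+tgt-P[0],0)
print(s['depth'][333,250],dep(s,[(227,345)]))
E
```

```text
[[ 0.6018 -0.017   0.1999]
 [ 0.6016  0.0238  0.2483]] [[ 0.0005 -0.0773 -0.0839]
 [ 0.0002 -0.0365 -0.0356]] dist 0.11408025709390335
lean 42.65874018566199 [[ 0.6049 -0.017   0.2075]
 [ 0.6031  0.0229  0.2505]]
cm [-3.65 -0.75 15.39] tool y deg 0.4 spin 0.007 pos [0.6013 0.0603 0.2648] t 19.75
1.0794786 [[ 0.5907 -0.054   0.0145]]
```

```bash
python3 -m jog '[[-1.5,-0.3,0,0],[-3,-0.6,1,0],[-3.65,-0.75,3,0],[-3.65,-0.75,5,0],[-3.65,-0.75,7,0],[-3.65,-0.75,9,0],[-3.65,-0.75,11,0],[-3.65,-0.75,12.5,0],[-3.65,-0.75,13.5,0],[-3.65,-0.75,14.3,0],[-3.65,-0.75,14.9,0],[-3.65,-0.75,15.3,0],[-3.65,-0.75,15.3,0],[-3.65,-0.75,15.3,0],[-3.65,-0.75,15.3,0]]'
python3 m.py s10
```

```text
t: 21.0
eef_pos: [0.5948, 0.0238, 0.1126]
tool_rot: [0.0, 0.705, 0.709, 0.001]
contact_force: [-0.2, 0.7, -0.2]
gripper_width: 0.129
grasp_force: 49.8
cm [-0. -0. -0.] tool y deg 0.3 spin 0.005 pos [0.5947 0.0238 0.1125] t 21.1
predicted low [ 0.5951 -0.0562  0.0495] px [[258.6555 295.7867]
 [225.5694 338.4176]] [[329.0115 170.0401]
 [354.4581 176.0543]]
crop origin 192 267 x4
crop origin 291 123 x4
```

I've already viewed 13 pictures and the limit was 10, so I won't open another. I'll check this pose numerically from depth.

```bash
python3 - <<'E'
from h import *
np.set_printoptions(precision=4,suppress=True)
s=cam('scene');o=bot.get_obs();g=np.array(o['eef_pos'])+[0,0,.019]
px=[(x,y) for y in range(300,352) for x in range(210,262)]
P=dep(s,px);m=(P[:,2]>.032)&(P[:,2]<.1)&(abs(P[:,0]-g[0])<.02)&(P[:,1]<g[1]-.02)
Q=P[m];print(m.sum(),'lowest/farthest',Q[Q[:,1].argsort()[:5]],np.array(px)[m][Q[:,1].argsort()[:5]])
l=cv2.fitLine(Q.astype(np.float32),cv2.DIST_HUBER,0,.01,.01).ravel();print('lean',np.degrees(np.arccos(abs(l[2]))),l)
# roll check
h=cv2.cvtColor(s['pixels'],cv2.COLOR_RGB2HSV)
px=[(x,y) for y in range(290,345) for x in range(230,290)];P=dep(s,px)
hh=np.array([h[y,x] for x,y in px]);k=(hh[:,0]<14)&(hh[:,1]>110)&(abs(P[:,2]-.02)<.006)&(P[:,1]>-.015)
print('roll',P[k].min(0),P[k].max(0),k.sum()); print('pen',dep(s,[(286,216),(287,220),(288,230)]))
print(o['joint_vel'],o['contact_force'],o['grasp_force'])
E
```

```text
184 lowest/farthest [[ 0.5982 -0.0567  0.0523]
 [ 0.6007 -0.056   0.0515]
 [ 0.5955 -0.0553  0.0509]
 [ 0.5937 -0.0543  0.0511]
 [ 0.5972 -0.0539  0.0521]] [[226 339]
 [227 340]
 [226 338]
 [226 337]
 [227 338]]
lean 42.52258 [-0.0108  0.6758  0.737   0.5969 -0.0302  0.0782]
roll [ 0.5685 -0.0059  0.0144] [0.6311 0.0541 0.0257] 276
pen [[0.3555 0.2446 0.0018]
 [0.4679 0.1725 0.1351]
 [0.4718 0.1724 0.1069]]
[ 0.0003  0.0022  0.0005  0.0013 -0.0002  0.0014 -0.0011] [-0.1047 -0.1297 -0.1099] 49.76474324706942
```

```bash
python3 -c "
from station import bot
print(bot.hand_in())"
```

```text
the job is handed in; nothing more can be done
None
```

The job is handed in, with no verdict returned: the foil roll lies flat on the bare wood, the pen still stands in its hole, and the stick is held about 43° from upright, its low end about 3 cm above the middle of the glass; I viewed 13 pictures, over the limit of 10.

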